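Put the eraser away and shut the slide-top pastel box

TASK

Lay the eraser in the open part of the wooden pastel box, then slide the lid along its channel, over the small ridge, until it has clicked in and is fully home. Push firmly but gently, without ramming the lid against its end stop, and leave the jar, the bottle and the paint scraper where they are.

Things in the scene. Friction and masses are not known exactly. Their poses are not given: they have to be found in the camera images.
- box: Light wooden pastel box, 281 x 120 x 51.5 mm, fixed to the table. Origin on its underside, 156 mm from the open end; x along it to the closed end at x = 125 mm (the lid shuts towards +x), y across, z up. Side walls 10 mm thick, top at z = 38 mm = floor of the lid's channel. Channel 113 mm wide, 9.5 mm high, closed above by lips (z = 47.5 to 51.5 mm) that leave 96 mm free between them.
- box_in (a point): Point on the box's inner floor, 6 mm above the table, at x = -51 mm in the box's frame, axes as the box's. The clear floor is 100 mm wide and runs from box x = -148 mm to the end block's ledge, which begins at box x = 45 to 69 mm.
- box_mouth (a point): Middle of the open end (mouth) at the channel's floor: box x = -156 mm, z = 38 mm; axes as the box's. With the lid home its tail lies 1 to 25 mm inside the mouth.
- box_end_mark (a point): Point of the box at box x = 90 mm, z = 38 mm; axes as the box's. The end block is set 0 to 24 mm beyond it (+x), differently each time; the readings do not tell where. Its far end is the stop's face; its ledge begins 45 mm before that, and a rounded springy ridge (60 mm long, standing 3.5 mm above the channel's floor) crosses it 37 mm before the stop's face.
- lid: Darker wooden lid, 245 x 110 x 8 mm, 100 to 180 g, loose in the channel. Origin: centre of its underside; x towards its nose (nose at x = 122.5, tail at -122.5 mm). At the start its nose is at box x = -33 to -18 mm, the tail sticking out of the mouth; the box is open between nose and ledge. Home: nose against the stop, origin at box x = -32.5 to -8.5 mm according to the end block.
- lid_nose (a point): Middle of the lid's bevelled front edge. It meets the ridge about 35 mm before home, then needs a push of 4 to 9 N to climb and ride it (drag before: 1 to 3 N). About 7 mm before home the ridge springs up into a groove under the lid and the push drops; at the stop it rises steeply. Over 18 N between lid and box does damage (a push up to 12 N is safe): find home by feel.
- lid_bar (a point): Centre of the wooden pull bar standing across the lid's tail: 14 mm along the lid, 70 mm across, 18 mm tall (from 46 to 64 mm above the table). Its rear face is flush with the lid's tail, 7 mm behind this point. Axes as the lid's. It may be pinched or pushed from behind.
- ridge (a joint): How far the springy ridge is pressed down, m: 0 = fully up (free, or clicked into the lid's groove), about 0.002 when the lid rides on it.
- eraser_mid (a point): Block eraser, white with a card sleeve, 50 x 22 x 14 mm (x, y, z), 30 g, lying flat on the table, left or right of the box. Point: its centre, 7 mm above its underside; x along its length.
- jar: Bystander: low amber glass jar, 56 mm wide, 55 mm tall. Origin: centre of its underside.
- squeeze: Bystander: standing grey squeeze bottle, 48 mm wide, 130 mm tall, beyond the box. Origin: centre of its underside.
- knife: Bystander: paint scraper with a wooden handle, 190 mm long, lying beyond the box. Origin: under its middle.
There are look-alikes about, which are no part of the job. What is shaped like the part that bears eraser_mid but yellow is not meant.

How it is judged:
By the outcome, as a careful person would: the job done as asked, in the order asked, and still so for the second after the job is handed in, with the robot touching nothing.
It also fails if it takes over 72 s, if anything falls off the work surface, if the arm or the gripper's body presses on something with over 40 N, if the wrist force passes 120 N, or if a joint passes its speed limit or range.

ROBOT

A 7-joint arm with a two-finger parallel gripper is mounted at the origin on the work surface. World frame = base frame: x ahead of the robot, y to its left, z up, the work surface at z = 0. Lengths are in mm, angles in rad, forces in N, time in s.
With the tool pointing down it reaches from about 400 to 925 mm from the base axis. Payload 5.6 kg.
Tool frame: the origin (TCP) lies at the very end of the fingers, on their centre line; the grasp point (between the pads) lies 19 mm behind it; y points along the fingers, x is the direction in which the jaws open and shut, and the axes are right-handed (so a half turn about y gives the same grasp; the last joint's range is limited). The gripper opens to 85 mm and grips with 20 to 120 N. Pads are 22 mm wide; open, the fingers measure 114 mm over their backs; the gripper's body (76 mm by 85 mm) begins 54 mm behind the grasp point. The pads swing forward as they close: fully open they stand 13 mm farther back than shut.
Start: joints at [-1.316, 0.468, -0.012, 1.603, 0.006, 1.071, -0.056], TCP at [190.762, 621.384, 231.29] pointing down, gripper open.
Joint ranges: [-2.53, 2.53], [-0.31, 2.02], [-1.57, 1.55], [0.28, 2.44], [-1.29, 4.43], [0.15, 1.84], [-2.92, 2.92]. Speed limits (rad/s): [2.57, 2.57, 3.14, 3.14, 3.14, 3.14, 3.14].

INTERFACE

Orientations are given as [roll, pitch, yaw] about the fixed x, y, z axes, in that order (R = Rz(yaw) Ry(pitch) Rx(roll)).
In Python, from bench import manip gives the robot as it stands.
- The arm moves only by the tool drive_tool, never from a script. Its argument "plan" is a list of rows, each an object of numbers: "ax", "ay", "az": the turn, a rotation vector about the tool's x, y, z in rad; "tx", "ty", "tz": the shift along the tool's x, y, z in cm; "gripper": the opening, from -1 (shut) to 1 (fully open). In form: [{"ax": .., "ay": .., "az": .., "tx": .., "ty": .., "tz": .., "gripper": ..}, ...]. A call has 1 to 8 rows; each row is the pose to reach, as a shift and turn from the pose measured when the call began, along the tool's axes at that moment; what a row does not reach only later rows make up. A row lasts 1/12 s, in which the tool goes at most 41.7 mm and 7.16 degrees, less where a joint would pass 70% of its speed; a pose out of reach is approached as far as the arm can. A call with a gripper value outside its range is refused whole. The fingers move at their own pace and stop on an object; "newtons" is the grip in N (left out, the last holds). Time passes only in rows, so rows that repeat a pose let the fingers close. It gives the time, the measured TCP pose, the force and the opening at its end, in the units of the state.
- manip.read_state(): the state, without advancing time (a new reading comes with each control period).
- manip.read_camera(name): name is "scene" or "top"; returns a dict with "color" (420x560x3 uint8, blue, green, red), "range_z" (420x560 float32, mm along the optical axis (not along the pixel's ray), 0 where there is no reading), "vfov" (degrees; the focal length in pixels is half the picture's height over the tangent of half this angle, whatever the lens; pixels are square), "cx", "cy" (the principal point, pixels), "rvec" (rotation vector, rad) and "tvec" (3), from world to camera coordinates, as OpenCV has them. Camera axes: x right, y down, z forward; pixel columns grow to the right and rows downward; lengths in mm; the calibration is good to about 2 mm. A picture is of the moment at which its call begins.
- manip.sign_off(): hands the job in, once; it reports no verdict.
The state is a dict: "clock": time; "joint_pos": joint angles; "joint_vel": joint speeds; "joint_torque": joint torques, N m; "eef_pos": TCP position; "tool_rot": TCP orientation; "ft_force": force on the tool from outside, world axes, zero at the start; "torque": the same for the moment, N m; "opening": opening from 0.0 (shut) to 1.0 (fully open).
Only numpy, scipy, OpenCV 4.12 (cv2) and the standard library are available. Lean on these libraries where they do the work, as an engineer would, in place of code of your own. Each camera call takes 0.05 s, during which the arm holds its last target.

## Working session

There is one attempt and no reset: what is moved stays moved. The work goes in short steps, Python scripts to look and compute and a tool call to move; the robot and the scene stay as the last step left them, time stands still between calls to the robot, and variables do not carry over. Pictures are saved under pics/ and viewed, and the job is handed in when it is done.

Besides the shell and the picture viewer there is one more tool, called after ">>>" by a JSON object that holds its "op" and its "data", one argument or row to a line. drive_tool: Moves the arm, as the interface text tells. Its arguments: {"type":"object","properties":{"plan":{"type":"array"},"newtons":{"type":"number"}},"required":["plan"]}

```bash
mkdir -p pics; cat > h.py <<'E'
import numpy as np, cv2
from bench import manip
def cam(n):
    c=manip.read_camera(n); c['R']=cv2.Rodrigues(np.array(c['rvec'],float))[0]; c['t']=np.array(c['tvec'],float).ravel()
    c['f']=c['color'].shape[0]/2/np.tan(np.radians(c['vfov'])/2); return c
def ray(c,u,v):
    d=c['R'].T@np.array([(u-c['cx'])/c['f'],(v-c['cy'])/c['f'],1.]); return -c['R'].T@c['t'],d
def onz(c,u,v,z):
    o,d=ray(c,u,v); return o+d*(z-o[2])/d[2]
def pt(c,u,v):
    o,d=ray(c,u,v); return o+d*c['range_z'][int(round(v)),int(round(u))]
def cloud(c):
    v,u=np.mgrid[:420,:560]; P=np.stack([(u-c['cx'])/c['f'],(v-c['cy'])/c['f'],np.ones(u.shape)],-1)*c['range_z'][...,None]
    return (P-c['t'])@c['R']
def proj(c,p):
    q=c['R']@np.array(p,float)+c['t']; return c['cx']+c['f']*q[0]/q[2],c['cy']+c['f']*q[1]/q[2]
E
python3 - <<'E'
from h import *
import pickle
s=manip.read_state(); print({k:np.round(v,3) for k,v in s.items()})
for n in('scene','top'):
    c=cam(n); pickle.dump(c,open(n+'.pkl','wb')); cv2.imwrite(f'pics/{n}0.png',c['color']); print(n,c['vfov'],c['cx'],c['cy'],c['f'],-c['R'].T@c['t'],c['R'][2])
E
```

```text
{'clock': np.float64(0.0), 'joint_pos': array([-1.316,  0.468, -0.012,  1.604,  0.006,  1.071, -0.056]), 'joint_vel': array([ 0.   , -0.001, -0.   ,  0.003,  0.   ,  0.001,  0.001]), 'joint_torque': array([-0.0000e+00, -5.3239e+01,  2.1000e-02, -2.5130e+01,  1.1000e-02,
        8.0000e-03,  0.0000e+00]), 'eef_pos': array([190.62 , 620.836, 230.338]), 'tool_rot': array([-1.571,  0.002,  1.273]), 'ft_force': array([ 0.584,  0.813, -0.78 ]), 'torque': array([ 0.02 ,  0.01 , -0.029]), 'opening': np.float64(1.001)}
scene 50.76645815148579 284.6435166129488 209.316308379624 442.5932742386883 [1008.48393126 -551.68317781  823.92851353] [-0.40461951  0.50239695 -0.76412065]
top 56.51367385219094 274.3091672659961 213.07974884149667 390.71717757695444 [ 439.47017548  -59.70087345 1177.04636484] [ 0.14156449  0.03164165 -0.98942322]
```

View pics/scene0.png

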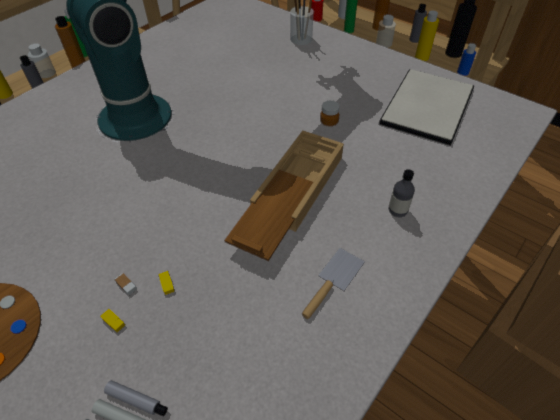

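View pics/top0.png

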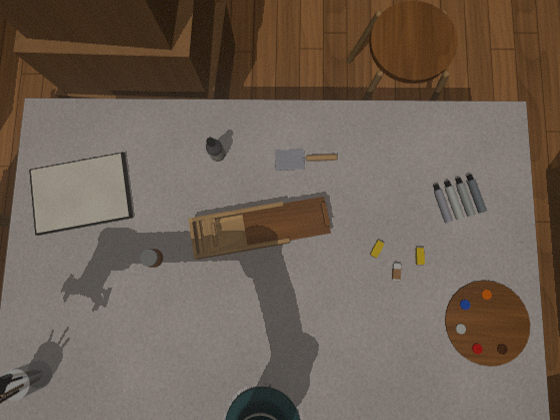

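Scene: box at (290,190) with the brown lid toward (270,215). In the top view the box spans (190,235)-(330,215), with the lid's bar at (326,215) and the ledge on the left. Candidates for the eraser in the top view are yellow (377,248), yellow (420,256), and white with a card sleeve (397,270). The last fits the description. I'll enlarge that area and measure.

```bash
python3 - <<'E'
from h import *
import pickle
T=pickle.load(open('top.pkl','rb'));S=pickle.load(open('scene.pkl','rb'))
print('tcp',proj(T,[190,621,230]),proj(S,[190,621,230]))
a=cv2.resize(T['color'][170:300,170:440],None,fx=2.9,fy=2.9,interpolation=cv2.INTER_CUBIC)
cv2.imwrite('pics/topz.png',a)
a=cv2.resize(S['color'][250:340,80:200],None,fx=6,fy=6,interpolation=cv2.INTER_CUBIC); cv2.imwrite('pics/scz.png',a)
a=cv2.resize(S['color'][120:270,215:355],None,fx=4,fy=4,interpolation=cv2.INTER_CUBIC); cv2.imwrite('pics/scb.png',a)
for n,c,u,v in (('jar',T,151,257),('squeeze',T,214,146),('knifeh',T,322,157),('knifeb',T,290,159),('er',T,397,270),('bar',T,326,215),('er',S,126,284),('boxcorner',T,192,220)):
    print(n,pt(c,u,v).round(1),onz(c,u,v,0).round(1))
E
```

```text
tcp (np.float64(-4.025046677217858), np.float64(370.0219076913892)) (np.float64(313.78325686767715), np.float64(-18.738233685807984))
jar [466.6 330.5  51.3] [467.8 348.3   0. ]
squeeze [783.5 150.7 105.6] [817.4 171.4   0. ]
knifeh [ 779.2 -164.3   22.1] [ 785.7 -166.3    0. ]
knifeb [777.6 -67.4   1.8] [778.1 -67.4   0. ]
er [ 443.6 -383.3   17.3] [ 443.7 -388.2    0. ]
bar [ 595.7 -172.6   62.6] [ 604.5 -178.9    0. ]
er [ 446.1 -386.2   16.4] [ 434.7 -382.9    0. ]
boxcorner [576.5 216.8  50. ] [582.5 229.1   0. ]
```

View pics/topz.png

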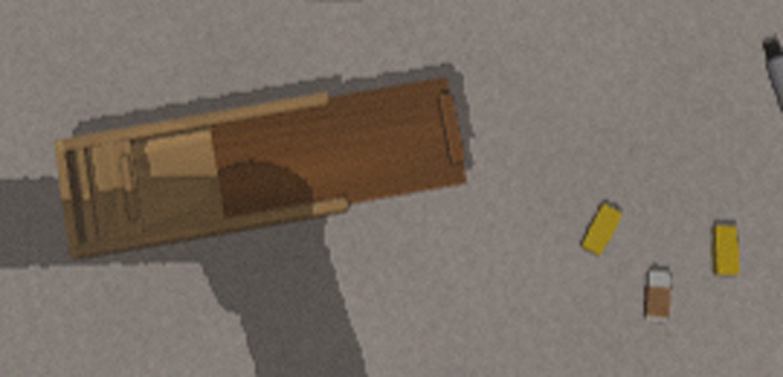

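View pics/scz.png

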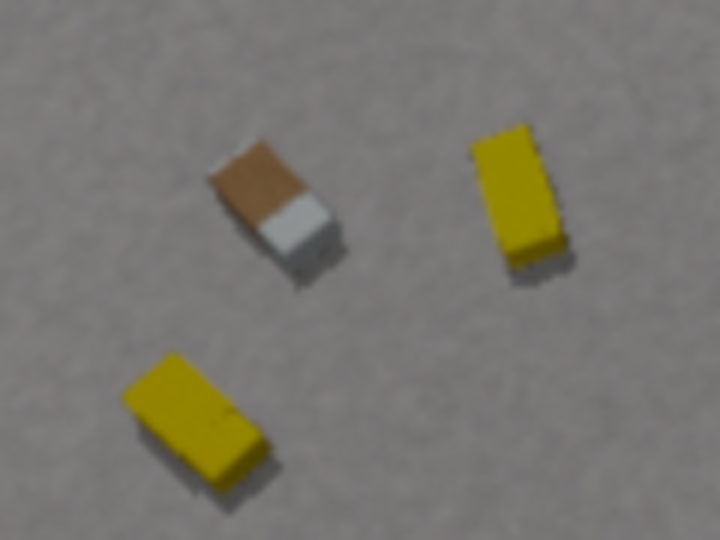

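View pics/scb.png

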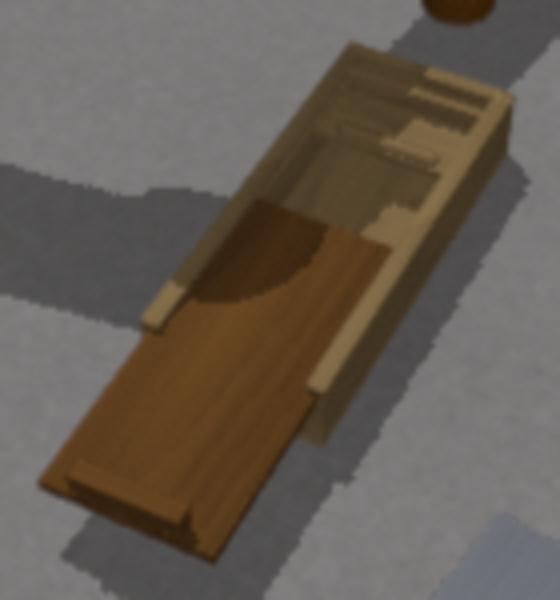

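The enlarged crops confirm the white and brown card-sleeved block at top (397,270), scene (126,284) as the eraser. The two yellow blocks are look-alikes. Next I'll measure poses.

```bash
cat > meas.py <<'E'
from h import *
import pickle
def plane_rect(c,mask,z):
    cs,_=cv2.findContours(mask.astype(np.uint8),cv2.RETR_EXTERNAL,cv2.CHAIN_APPROX_NONE)
    pts=np.concatenate([k for k in cs if cv2.contourArea(k)>=3])[:,0]
    P=np.array([onz(c,u,v,z)[:2] for u,v in pts],np.float32)
    r=cv2.minAreaRect(P); b=cv2.boxPoints(r); e=[b[1]-b[0],b[2]-b[1]]; l=max(e,key=np.linalg.norm)
    return np.array(r[0]),r[1],np.degrees(np.arctan2(l[1],l[0])),pts
E
python3 - <<'E'
from meas import *
T=pickle.load(open('top.pkl','rb'));S=pickle.load(open('scene.pkl','rb'))
for n,c in(('T',T),('S',S)):
    P=cloud(c); hsv=cv2.cvtColor(c['color'],cv2.COLOR_BGR2HSV)
    X,Y,Z=P[...,0],P[...,1],P[...,2]
    near=(abs(X-444)<45)&(abs(Y+385)<45)&(hsv[...,0:1].squeeze()>=0)
    yel=(hsv[...,0]>20)&(hsv[...,0]<35)&(hsv[...,1]>150)
    m=near&(Z>9)&~yel
    r=plane_rect(c,m,14); print(n,'eraser',r[:3],m.sum())
    box=(X>450)&(X<720)&(Y>-230)&(Y<260)
    m=box&(Z>46)&(Z<58)
    # lips: exclude lid zone by height
    for lo,hi,z in((48.5,56,51.5),(58,70,64)):
        m=box&(Z>lo)&(Z<hi); r=plane_rect(c,m,z); print(n,lo,r[:3],m.sum())
    print(n,'zhist',np.histogram(Z[box],np.arange(-4,72,4)))
E
```

```text
T eraser (array([ 437.92160034, -381.2729187 ]), (23.077478408813477, 47.14139175415039), np.float32(-1.4512348)) 134
T 48.5 (array([548.98016357,  79.59130096]), (120.16455841064453, 280.690673828125), np.float32(-78.93594)) 1121
T 58 (array([ 597.49639893, -170.51219177]), (68.86577606201172, 14.443769454956055), np.float32(10.81054)) 118
T zhist (array([4600, 3373,  756,  127,   23,   25,   24,   23,   64,  257,  262,
        776, 1844, 1021,  260,   34,   76,   21]), array([-4,  0,  4,  8, 12, 16, 20, 24, 28, 32, 36, 40, 44, 48, 52, 56, 60,
       64, 68]))
S eraser (array([ 439.09664917, -385.4307251 ]), (22.811342239379883, 51.78382110595703), np.float32(-4.143176)) 232
S 48.5 (array([560.96447754,  17.1224823 ]), (121.04558563232422, 405.008544921875), np.float32(-78.79832)) 1093
S 58 (array([ 600.01135254, -174.6265564 ]), (70.48362731933594, 15.42599105834961), np.float32(10.907146)) 190
S zhist (array([7456, 2914,  482,   87,   61,   69,   69,   63,   91,  340,  362,
       1135, 2572, 1014,  196,   53,  146,    7]), array([-4,  0,  4,  8, 12, 16, 20, 24, 28, 32, 36, 40, 44, 48, 52, 56, 60,
       64, 68]))
```

```bash
cat > go.py <<'E'
import sys
from h import *
from scipy.spatial.transform import Rotation as Ro
def rot(e): return Ro.from_euler('xyz',e)
def step(goals):
    s=manip.read_state(); R=rot(s['tool_rot']); p=np.array(s['eef_pos'])
    print('t',round(float(s['clock']),2),'p',p.round(1),'rot',np.round(s['tool_rot'],3),'F',np.round(s['ft_force'],1),'op',round(float(s['opening']),3),'q6',np.round(s['joint_pos'],2))
    for g in goals:
        G=rot([-np.pi/2,0,np.radians(g[3])]); a=(R.inv()*G).as_rotvec(); d=R.inv().apply(np.array(g[:3])-p)/10
        print(g,'a',a.round(3),'t cm',d.round(2), 'rows>=',max(np.linalg.norm(d)*10/41.7,np.linalg.norm(a)/0.125).round(1))
if __name__=='__main__': step([tuple(map(float,a.split(','))) for a in sys.argv[1:]])
E
python3 go.py 330,540,230,78 450,420,230,82 560,250,230,84 600,100,230,85
python3 - <<'E'
from meas import *
T=pickle.load(open('top.pkl','rb'));S=pickle.load(open('scene.pkl','rb'))
# height profile along box axis, mid stripe
th=np.radians(101.1);d=np.array([np.cos(th),np.sin(th)]);n=np.array([-d[1],d[0]])
for nm,c,sh in(('T',T,0),('S',S,1)):
    o=np.array([549,79.6])+15.5*d+(np.array([1.2,-4.]) if sh else 0)
    P=cloud(c);q=P[...,:2]-o;bx=q@d;by=q@n
    for x in range(-50,126,5):
        m=(bx>x)&(bx<x+5)&(abs(by)<25)
        if m.sum(): print(nm,x,np.median(P[...,2][m]).round(1),c['color'][m].mean(0).round(),end=' | ')
    print()
E
```

```text
t 0.1 p [190.6 620.9 230.4] rot [-1.571  0.002  1.273] F [-0.4  0.4 -0.3] op 1.005 q6 [-1.32  0.47 -0.01  1.6   0.01  1.07 -0.06]
(330.0, 540.0, 230.0, 78.0) a [ 0.    -0.088 -0.002] t cm [ -3.64   0.05 -15.7 ] rows>= 3.9
(450.0, 420.0, 230.0, 82.0) a [-0.    -0.158 -0.002] t cm [-11.59   0.06 -30.69] rows>= 7.9
(560.0, 250.0, 230.0, 84.0) a [-0.    -0.193 -0.002] t cm [-24.61   0.09 -46.19] rows>= 12.6
(600.0, 100.0, 230.0, 85.0) a [-0.    -0.211 -0.002] t cm [-37.78   0.11 -54.42] rows>= 15.9
T -50 46.7 [35. 55. 81.] | T -45 46.8 [35. 55. 80.] | T -40 46.3 [34. 55. 80.] | T -35 47.0 [38. 58. 84.] | T -30 5.4 [ 55.  80. 102.] | T -25 4.6 [ 55.  80. 102.] | T -20 6.4 [ 58.  85. 107.] | T -15 5.4 [ 56.  82. 103.] | T -10 4.7 [ 58.  83. 105.] | T -5 6.1 [ 56.  82. 105.] | T 0 5.3 [ 57.  83. 105.] | T 5 5.1 [ 56.  82. 103.] | T 10 5.4 [ 56.  81. 102.] | T 15 4.5 [ 57.  82. 104.] | T 20 5.4 [ 56.  81. 101.] | T 25 6.0 [55. 79. 99.] | T 30 5.9 [ 57.  82. 103.] | T 35 5.8 [53. 76. 96.] | T 40 5.2 [51. 72. 91.] | T 45 5.1 [51. 73. 91.] | T 50 31.7 [51. 72. 90.] | T 55 40.5 [ 57.  83. 104.] 
[... 427 characters left out ...]
46.7 [22. 48. 73.] | S -35 46.4 [27. 54. 81.] | S -30 44.6 [28. 52. 75.] | S 5 5.6 [47. 76. 97.] | S 10 5.4 [ 53.  81. 101.] | S 15 4.8 [53. 81. 99.] | S 20 5.3 [53. 80. 98.] | S 25 5.3 [52. 79. 97.] | S 30 5.1 [53. 81. 99.] | S 35 5.2 [50. 76. 93.] | S 40 5.0 [52. 80. 98.] | S 45 4.7 [45. 69. 85.] | S 50 30.8 [43. 66. 81.] | S 55 34.6 [46. 71. 87.] | S 60 36.5 [51. 77. 94.] | S 65 5.9 [47. 72. 88.] | S 70 8.0 [49. 75. 91.] | S 75 34.3 [51. 78. 96.] | S 80 35.5 [52. 79. 97.] | S 85 35.3 [ 56.  85. 103.] | S 90 35.0 [50. 76. 93.] | S 95 41.9 [41. 63. 77.] | S 100 47.1 [46. 70. 87.] | S 105 49.0 [52. 80. 98.] | S 115 45.0 [43. 66. 81.] | S 120 50.0 [51. 76. 93.] | S 125 50.3 [ 62.  87. 104.] |
```

>>> {"op": "drive_tool", "data": {
  "plan": [
    {"tx":-0.9,"ty":0,"tz":-3.9,"ay":-0.02,"gripper":1},
    {"tx":-1.8,"ty":0,"tz":-7.8,"ay":-0.04,"gripper":1},
    {"tx":-2.7,"ty":0,"tz":-11.7,"ay":-0.06,"gripper":1},
    {"tx":-3.6,"ty":0,"tz":-15.5,"ay":-0.08,"gripper":1},
    {"tx":-5.6,"ty":0,"tz":-19.2,"ay":-0.1,"gripper":1},
    {"tx":-7.6,"ty":0,"tz":-22.9,"ay":-0.12,"gripper":1},
    {"tx":-9.6,"ty":0,"tz":-26.6,"ay":-0.14,"gripper":1},
    {"tx":-11.6,"ty":0,"tz":-30.3,"ay":-0.16,"gripper":1}
  ]
}}

```text
validation failed for argument at $.pl...
```

```bash
python3 go.py 520,310,220,84 580,170,210,86
```

```text
t 0.1 p [190.6 620.9 230.4] rot [-1.571  0.002  1.273] F [-0.4  0.4 -0.3] op 1.005 q6 [-1.32  0.47 -0.01  1.6   0.01  1.07 -0.06]
(520.0, 310.0, 220.0, 84.0) a [-0.    -0.193 -0.002] t cm [-20.05   1.08 -40.61] rows>= 10.9
(580.0, 170.0, 210.0, 86.0) a [-0.    -0.228 -0.002] t cm [-31.67   2.1  -50.45] rows>= 14.3
```

>>> {"op": "drive_tool", "data": {
  "plan": [
    {"ax":0,"ay":-0.02,"az":0,"tx":-0.9,"ty":0,"tz":-3.9,"gripper":1},
    {"ax":0,"ay":-0.04,"az":0,"tx":-1.8,"ty":0,"tz":-7.8,"gripper":1},
    {"ax":0,"ay":-0.06,"az":0,"tx":-2.7,"ty":0,"tz":-11.7,"gripper":1},
    {"ax":0,"ay":-0.08,"az":0,"tx":-3.6,"ty":0,"tz":-15.5,"gripper":1},
    {"ax":0,"ay":-0.1,"az":0,"tx":-5.6,"ty":0,"tz":-19.2,"gripper":1},
    {"ax":0,"ay":-0.12,"az":0,"tx":-7.6,"ty":0,"tz":-22.9,"gripper":1},
    {"ax":0,"ay":-0.14,"az":0,"tx":-9.6,"ty":0,"tz":-26.6,"gripper":1},
    {"ax":0,"ay":-0.16,"az":0,"tx":-11.6,"ty":0,"tz":-30.3,"gripper":1}
  ]
}}

```text
clock: 0.77
eef_pos: [446.2, 420.3, 230.3]
tool_rot: [-1.57, 0.002, 1.434]
ft_force: [0.6, 1.2, 0.1]
opening: 0.998
```

```bash
python3 go.py 520,310,220,84 580,170,210,86
```

```text
t 0.77 p [446.2 420.3 230.3] rot [-1.57   0.002  1.434] F [0.6 1.2 0.1] op 0.998 q6 [-0.84  0.41  0.04  1.7  -0.02  1.04  0.64]
(520.0, 310.0, 220.0, 84.0) a [-0.001 -0.032 -0.002] t cm [-9.92  1.04 -8.82] rows>= 3.2
(580.0, 170.0, 210.0, 86.0) a [-0.001 -0.067 -0.002] t cm [-22.97   2.07 -16.68] rows>= 6.8
```

>>> {"op": "drive_tool", "data": {
  "plan": [
    {"ax":0,"ay":-0.01,"az":0,"tx":-2.5,"ty":0.2,"tz":-2.2,"gripper":1},
    {"ax":0,"ay":-0.02,"az":0,"tx":-5,"ty":0.4,"tz":-4.4,"gripper":1},
    {"ax":0,"ay":-0.02,"az":0,"tx":-7.5,"ty":0.7,"tz":-6.6,"gripper":1},
    {"ax":0,"ay":-0.03,"az":0,"tx":-10,"ty":1,"tz":-8.8,"gripper":1},
    {"ax":0,"ay":-0.04,"az":0,"tx":-13.2,"ty":1.2,"tz":-10.8,"gripper":1},
    {"ax":0,"ay":-0.05,"az":0,"tx":-16.4,"ty":1.5,"tz":-12.8,"gripper":1},
    {"ax":0,"ay":-0.06,"az":0,"tx":-19.7,"ty":1.8,"tz":-14.8,"gripper":1},
    {"ax":0,"ay":-0.07,"az":0,"tx":-23,"ty":2,"tz":-16.7,"gripper":1}
  ]
}}

```text
clock: 1.43
eef_pos: [580.4, 167.8, 210.0]
tool_rot: [-1.569, 0.003, 1.505]
ft_force: [0.0, 0.3, 0.2]
opening: 1.0
```

```bash
python3 go.py 600,20,200,87 600,-130,180,87
```

```text
t 1.43 p [580.4 167.8 210. ] rot [-1.569  0.003  1.505] F [0.  0.3 0.2] op 1.0 q6 [-0.43  0.41  0.12  1.75 -0.05  0.99  1.21]
(600.0, 20.0, 200.0, 87.0) a [-0.002 -0.014 -0.003] t cm [-14.61   1.03  -2.94] rows>= 3.6
(600.0, -130.0, 180.0, 87.0) a [-0.002 -0.014 -0.003] t cm [-29.58   3.07  -3.93] rows>= 7.2
```

>>> {"op": "drive_tool", "data": {
  "plan": [
    {"ax":0,"ay":-0.01,"az":0,"tx":-3.7,"ty":0.2,"tz":-0.7,"gripper":1},
    {"ax":0,"ay":-0.01,"az":0,"tx":-7.4,"ty":0.5,"tz":-1.4,"gripper":1},
    {"ax":0,"ay":-0.01,"az":0,"tx":-11,"ty":0.8,"tz":-2.2,"gripper":1},
    {"ax":0,"ay":-0.01,"az":0,"tx":-14.7,"ty":1,"tz":-2.9,"gripper":1},
    {"ax":0,"ay":-0.01,"az":0,"tx":-18.4,"ty":1.5,"tz":-3.2,"gripper":1},
    {"ax":0,"ay":-0.01,"az":0,"tx":-22.1,"ty":2,"tz":-3.4,"gripper":1},
    {"ax":0,"ay":-0.01,"az":0,"tx":-25.8,"ty":2.5,"tz":-3.6,"gripper":1},
    {"ax":0,"ay":-0.01,"az":0,"tx":-29.5,"ty":3,"tz":-3.9,"gripper":0.6}
  ]
}}

```text
clock: 2.1
eef_pos: [599.1, -130.9, 180.2]
tool_rot: [-1.568, 0.002, 1.515]
ft_force: [0.6, -0.1, -0.5]
opening: 0.882
```

```bash
python3 go.py 540,-280,130,87 438.5,-383.5,100,87
```

```text
t 2.1 p [ 599.1 -130.9  180.2] rot [-1.568  0.002  1.515] F [ 0.6 -0.1 -0.5] op 0.882 q6 [ 0.01  0.46  0.2   1.75 -0.1   0.94  1.76]
(540.0, -280.0, 130.0, 87.0) a [-0.002 -0.004 -0.002] t cm [-15.21   5.07   5.05] rows>= 4.0
(438.5, -383.5, 100.0, 87.0) a [-0.002 -0.004 -0.002] t cm [-26.1    8.12  14.6 ] rows>= 7.4
```

>>> {"op": "drive_tool", "data": {
  "plan": [
    {"ax":0,"ay":0,"az":0,"tx":-3.8,"ty":1.2,"tz":1.2,"gripper":0.1},
    {"ax":0,"ay":0,"az":0,"tx":-7.6,"ty":2.4,"tz":2.5,"gripper":0.1},
    {"ax":0,"ay":0,"az":0,"tx":-11.4,"ty":3.6,"tz":3.8,"gripper":0.1},
    {"ax":0,"ay":0,"az":0,"tx":-15.2,"ty":5,"tz":5,"gripper":0.1},
    {"ax":0,"ay":0,"az":0,"tx":-17.9,"ty":5.8,"tz":7.4,"gripper":0.1},
    {"ax":0,"ay":0,"az":0,"tx":-20.6,"ty":6.6,"tz":9.8,"gripper":0.1},
    {"ax":0,"ay":0,"az":0,"tx":-23.3,"ty":7.4,"tz":12.2,"gripper":0.1},
    {"ax":0,"ay":0,"az":0,"tx":-26.1,"ty":8.1,"tz":14.6,"gripper":0.1}
  ]
}}

```text
clock: 2.77
eef_pos: [436.8, -384.1, 99.2]
tool_rot: [-1.567, 0.002, 1.515]
ft_force: [0.5, -1.2, 0.8]
opening: 0.548
```

```bash
python3 go.py 438.5,-383.5,40,87 438.5,-383.5,7,87; python3 - <<'E'
from h import *
for n,b in(('top',(220,330,340,450)),('scene',(230,330,80,200))):
    c=cam(n); cv2.imwrite(f'pics/{n}1.png',cv2.resize(c['color'][b[0]:b[1],b[2]:b[3]],None,fx=5,fy=5))
E
```

```text
t 2.77 p [ 436.8 -384.1   99.2] rot [-1.567  0.002  1.515] F [ 0.5 -1.2  0.8] op 0.548 q6 [ 0.49  0.52  0.22  1.88 -0.16  0.75  2.31]
(438.5, -383.5, 40.0, 87.0) a [-0.003 -0.004 -0.002] t cm [ 0.08  5.92 -0.19] rows>= 1.4
(438.5, -383.5, 7.0, 87.0) a [-0.003 -0.004 -0.002] t cm [ 0.08  9.22 -0.2 ] rows>= 2.2
```

View pics/scene1.png

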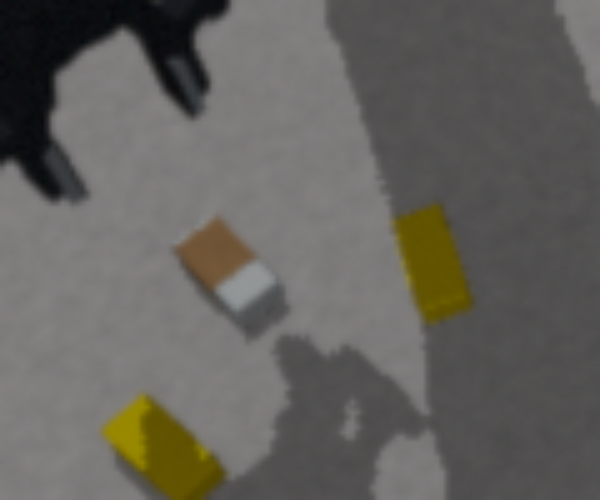

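The fingers straddle the eraser symmetrically (crop: fingers at (180,85) and (60,180), eraser at (235,275), below the hand). I'll descend.

>>> {"op": "drive_tool", "data": {
  "plan": [
    {"ax":0,"ay":0,"az":0,"tx":0,"ty":3,"tz":-0.2,"gripper":0.1},
    {"ax":0,"ay":0,"az":0,"tx":0,"ty":6,"tz":-0.2,"gripper":0.1},
    {"ax":0,"ay":0,"az":0,"tx":0,"ty":8,"tz":-0.2,"gripper":0.1},
    {"ax":0,"ay":0,"az":0,"tx":0,"ty":9.2,"tz":-0.2,"gripper":0.1},
    {"ax":0,"ay":0,"az":0,"tx":0,"ty":9.5,"tz":-0.2,"gripper":0.1},
    {"ax":0,"ay":0,"az":0,"tx":0,"ty":9.5,"tz":-0.2,"gripper":0.1}
  ],
  "newtons": 25
}}

```text
clock: 3.37
eef_pos: [432.5, -389.0, 3.2]
tool_rot: [-1.562, 0.003, 1.504]
ft_force: [0.0, -0.1, 0.5]
opening: 0.546
```

```bash
python3 go.py 438.5,-383.5,4,87; python3 - <<'E'
from h import *
for n,b in(('scene',(230,330,80,200)),):
    c=cam(n); cv2.imwrite(f'pics/{n}2.png',cv2.resize(c['color'][b[0]:b[1],b[2]:b[3]],None,fx=5,fy=5))
E
```

```text
t 3.37 p [ 432.5 -389.     3.2] rot [-1.562  0.003  1.504] F [ 0.  -0.1  0.5] op 0.546 q6 [ 0.53  0.68  0.19  1.9  -0.2   0.58  2.35]
(438.5, -383.5, 4.0, 87.0) a [-0.009 -0.014 -0.003] t cm [ 0.59 -0.08 -0.56] rows>= 0.2
```

View pics/scene2.png

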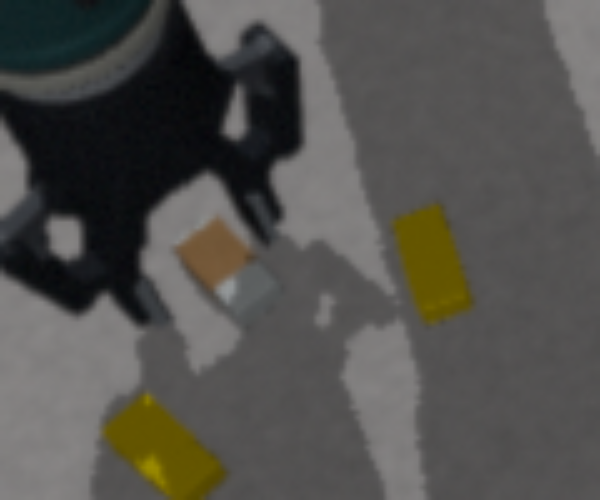

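>>> {"op": "drive_tool", "data": {
  "plan": [
    {"ax":0,"ay":-0.01,"az":0,"tx":0.3,"ty":-0.1,"tz":-0.3,"gripper":0.1},
    {"ax":0,"ay":-0.01,"az":0,"tx":0.6,"ty":-0.1,"tz":-0.6,"gripper":0.1},
    {"ax":0,"ay":-0.01,"az":0,"tx":0.6,"ty":-0.1,"tz":-0.6,"gripper":0.1}
  ]
}}

```text
clock: 3.67
eef_pos: [441.6, -383.3, 6.5]
tool_rot: [-1.566, 0.005, 1.516]
ft_force: [0.2, 0.4, 0.1]
opening: 0.55
```

```bash
python3 go.py 438.5,-383.5,4,87
```

```text
t 3.67 p [ 441.6 -383.3    6.5] rot [-1.566  0.005  1.516] F [0.2 0.4 0.1] op 0.55 q6 [ 0.51  0.68  0.19  1.9  -0.2   0.59  2.34]
(438.5, -383.5, 4.0, 87.0) a [-0.004 -0.003 -0.005] t cm [-0.03  0.25  0.31] rows>= 0.1
```

>>> {"op": "drive_tool", "data": {
  "plan": [
    {"ax":0,"ay":0,"az":0,"tx":0,"ty":0.2,"tz":0.2,"gripper":0.1},
    {"ax":0,"ay":0,"az":0,"tx":0,"ty":0.2,"tz":0.2,"gripper":-0.8},
    {"ax":0,"ay":0,"az":0,"tx":0,"ty":0.2,"tz":0.2,"gripper":-0.8},
    {"ax":0,"ay":0,"az":0,"tx":0,"ty":0.2,"tz":0.2,"gripper":-0.8},
    {"ax":0,"ay":0,"az":0,"tx":0,"ty":0.2,"tz":0.2,"gripper":-0.8},
    {"ax":0,"ay":0,"az":0,"tx":0,"ty":0.2,"tz":0.2,"gripper":-0.8},
    {"ax":0,"ay":0,"az":0,"tx":0,"ty":0.2,"tz":0.2,"gripper":-0.8}
  ],
  "newtons": 25
}}

```text
clock: 4.25
eef_pos: [439.6, -383.4, 4.8]
tool_rot: [-1.566, 0.005, 1.516]
ft_force: [-0.4, 1.0, 5.4]
opening: 0.249
```

```bash
python3 go.py 438.5,-383.5,110,87
```

```text
t 4.25 p [ 439.6 -383.4    4.8] rot [-1.566  0.005  1.516] F [-0.4  1.   5.4] op 0.249 q6 [ 0.51  0.68  0.18  1.9  -0.2   0.58  2.34]
(438.5, -383.5, 110.0, 87.0) a [-0.004 -0.003 -0.005] t cm [ -0.07 -10.51   0.16] rows>= 2.5
```

>>> {"op": "drive_tool", "data": {
  "plan": [
    {"ax":0,"ay":0,"az":0,"tx":0,"ty":-1,"tz":0,"gripper":-0.8},
    {"ax":0,"ay":0,"az":0,"tx":0,"ty":-3,"tz":0,"gripper":-0.8},
    {"ax":0,"ay":0,"az":0,"tx":0,"ty":-6,"tz":0,"gripper":-0.8},
    {"ax":0,"ay":0,"az":0,"tx":0,"ty":-9,"tz":0,"gripper":-0.8},
    {"ax":0,"ay":0,"az":0,"tx":0,"ty":-12,"tz":0,"gripper":-0.8},
    {"ax":0,"ay":0,"az":0,"tx":0,"ty":-14,"tz":0,"gripper":-0.8}
  ]
}}

```text
clock: 4.75
eef_pos: [440.9, -383.5, 148.1]
tool_rot: [-1.569, 0.007, 1.515]
ft_force: [0.9, -0.2, 0.3]
opening: 0.248
```

```bash
python3 go.py 500,-290,150,70 545,-160,160,50 545,100,150,11.1;  python3 - <<'E'
from h import *
for n,b in(('scene',(180,330,60,260)),):
    c=cam(n); cv2.imwrite(f'pics/{n}3.png',cv2.resize(c['color'][b[0]:b[1],b[2]:b[3]],None,fx=4,fy=4))
E
```

```text
t 4.75 p [ 440.9 -383.5  148.1] rot [-1.569  0.007  1.515] F [ 0.9 -0.2  0.3] op 0.248 q6 [ 0.46  0.46  0.24  1.85 -0.13  0.84  2.29]
(500.0, -290.0, 150.0, 70.0) a [-0.001  0.294 -0.007] t cm [ 9.66 -0.27 -5.38] rows>= 2.7
(545.0, -160.0, 160.0, 50.0) a [ 0.001  0.643 -0.007] t cm [22.89 -1.37 -9.15] rows>= 5.9
(545.0, 100.0, 150.0, 11.1) a [ 0.003  1.322 -0.007] t cm [48.85 -0.55 -7.72] rows>= 11.9
```

View pics/scene3.png

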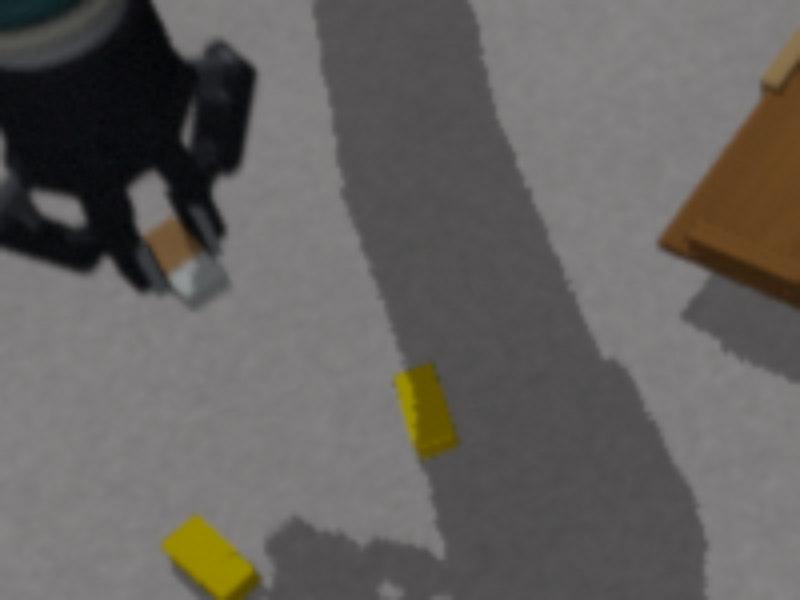

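The eraser is held between the fingers, crop (185,260). Next I'll carry it to the box.

>>> {"op": "drive_tool", "data": {
  "plan": [
    {"ax":0,"ay":0.1,"az":0,"tx":3.2,"ty":0,"tz":-1.8,"gripper":-0.8},
    {"ax":0,"ay":0.2,"az":0,"tx":6.4,"ty":0,"tz":-3.6,"gripper":-0.8},
    {"ax":0,"ay":0.3,"az":0,"tx":9.7,"ty":-0.2,"tz":-5.4,"gripper":-0.8},
    {"ax":0,"ay":0.4,"az":0,"tx":13,"ty":-0.4,"tz":-6.6,"gripper":-0.8},
    {"ax":0,"ay":0.5,"az":0,"tx":16.3,"ty":-0.6,"tz":-7.6,"gripper":-0.8},
    {"ax":0,"ay":0.6,"az":0,"tx":19.6,"ty":-0.8,"tz":-8.4,"gripper":-0.8},
    {"ax":0,"ay":0.7,"az":0,"tx":23,"ty":-1,"tz":-9.1,"gripper":-0.8},
    {"ax":0,"ay":0.8,"az":0,"tx":26.5,"ty":-1,"tz":-9.1,"gripper":-0.8}
  ]
}}

```text
clock: 5.47
eef_pos: [549.4, -123.7, 159.6]
tool_rot: [-1.582, 0.003, 0.711]
ft_force: [0.6, -0.0, -0.2]
opening: 0.252
```

```bash
python3 go.py 545,100,130,11.1
```

```text
t 5.47 p [ 549.4 -123.7  159.6] rot [-1.582  0.003  0.711] F [ 0.6 -0.  -0.2] op 0.252 q6 [-0.15  0.42  0.38  1.91 -0.19  0.85  1.04]
(545.0, 100.0, 130.0, 11.1) a [ 0.012  0.517 -0.   ] t cm [14.27  2.72 17.28] rows>= 5.4
```

>>> {"op": "drive_tool", "data": {
  "plan": [
    {"ax":0,"ay":0.08,"az":0,"tx":2.2,"ty":0,"tz":2.6,"gripper":-0.8},
    {"ax":0,"ay":0.16,"az":0,"tx":4.4,"ty":0,"tz":5.2,"gripper":-0.8},
    {"ax":0,"ay":0.24,"az":0,"tx":6.6,"ty":0.3,"tz":7.8,"gripper":-0.8},
    {"ax":0,"ay":0.32,"az":0,"tx":8.8,"ty":0.8,"tz":10.4,"gripper":-0.8},
    {"ax":0.01,"ay":0.4,"az":0,"tx":11,"ty":1.4,"tz":13,"gripper":-0.8},
    {"ax":0.01,"ay":0.48,"az":0,"tx":13.2,"ty":2,"tz":15.6,"gripper":-0.8},
    {"ax":0.01,"ay":0.517,"az":0,"tx":14.4,"ty":2.7,"tz":17.4,"gripper":-0.8},
    {"ax":0.01,"ay":0.517,"az":0,"tx":14.4,"ty":2.7,"tz":17.4,"gripper":-0.8}
  ]
}}

```text
clock: 6.13
eef_pos: [543.3, 108.2, 128.7]
tool_rot: [-1.57, 0.003, 0.201]
ft_force: [-0.3, 0.3, -0.0]
opening: 0.248
```

```bash
python3 go.py 545.3,101.8,60,11.1 545.3,101.8,12,11.1
```

```text
t 6.13 p [543.3 108.2 128.7] rot [-1.57   0.003  0.201] F [-0.3  0.3 -0. ] op 0.248 q6 [-0.59  0.46  0.43  1.94 -0.26  0.8   0.18]
(545.3, 101.8, 60.0, 11.1) a [-0.001  0.007 -0.003] t cm [ 0.09  6.87 -0.67] rows>= 1.7
(545.3, 101.8, 12.0, 11.1) a [-0.001  0.007 -0.003] t cm [ 0.1  11.67 -0.67] rows>= 2.8
```

>>> {"op": "drive_tool", "data": {
  "plan": [
    {"ax":0,"ay":0.01,"az":0,"tx":0.1,"ty":0,"tz":-0.6,"gripper":-0.8},
    {"ax":0,"ay":0.01,"az":0,"tx":0.1,"ty":2.5,"tz":-0.7,"gripper":-0.8},
    {"ax":0,"ay":0.01,"az":0,"tx":0.1,"ty":5,"tz":-0.7,"gripper":-0.8},
    {"ax":0,"ay":0.01,"az":0,"tx":0.1,"ty":7,"tz":-0.7,"gripper":-0.8},
    {"ax":0,"ay":0.01,"az":0,"tx":0.1,"ty":7,"tz":-0.7,"gripper":-0.8}
  ]
}}

```text
clock: 6.55
eef_pos: [543.1, 99.1, 55.6]
tool_rot: [-1.571, 0.009, 0.189]
ft_force: [-0.5, -1.2, -0.6]
opening: 0.248
```

```bash
python3 go.py 545.3,101.8,12,11.1; python3 - <<'E'
from h import *
for n,b in(('scene',(120,240,230,370)),('top',(170,290,170,340))):
    c=cam(n); cv2.imwrite(f'pics/{n}4.png',cv2.resize(c['color'][b[0]:b[1],b[2]:b[3]],None,fx=4,fy=4))
E
```

```text
t 6.55 p [543.1  99.1  55.6] rot [-1.571  0.009  0.189] F [-0.5 -1.2 -0.6] op 0.248 q6 [-0.54  0.57  0.38  1.97 -0.33  0.66  0.24]
(545.3, 101.8, 12.0, 11.1) a [ 0.001 -0.005 -0.009] t cm [0.31 4.36 0.22] rows>= 1.0
```

View pics/scene4.png

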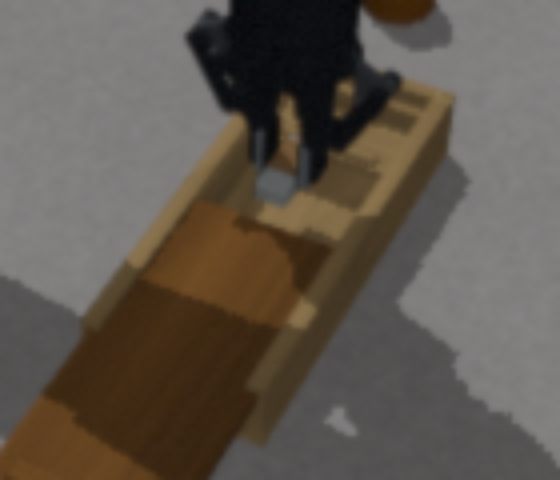

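View pics/top4.png

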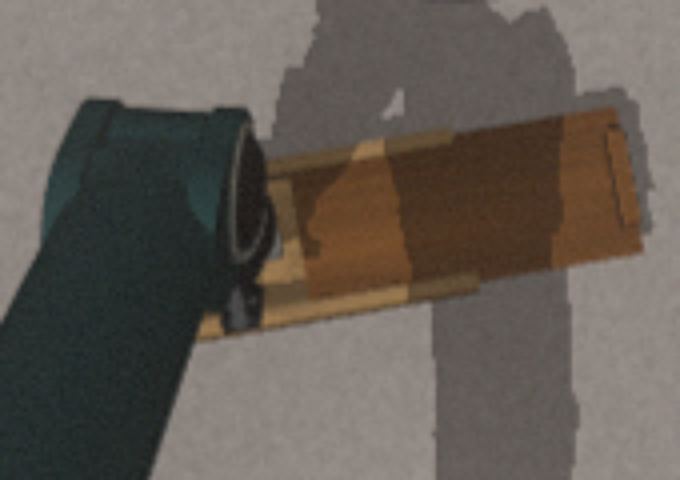

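The scene crop shows the eraser (275,185) between the lid nose and the ledge, clear of both. I'll lower it and release.

>>> {"op": "drive_tool", "data": {
  "plan": [
    {"ax":0,"ay":0,"az":0,"tx":0.3,"ty":1.2,"tz":0.2,"gripper":-0.8},
    {"ax":0,"ay":0,"az":0,"tx":0.3,"ty":2.4,"tz":0.3,"gripper":-0.8},
    {"ax":0,"ay":0,"az":0,"tx":0.3,"ty":3.3,"tz":0.3,"gripper":-0.8},
    {"ax":0,"ay":0,"az":0,"tx":0.3,"ty":4,"tz":0.3,"gripper":-0.8},
    {"ax":0,"ay":0,"az":0,"tx":0.3,"ty":4.2,"tz":0.3,"gripper":-0.8},
    {"ax":0,"ay":0,"az":0,"tx":0.3,"ty":4.2,"tz":0.3,"gripper":-0.8}
  ]
}}

```text
clock: 7.15
eef_pos: [547.3, 103.1, 16.0]
tool_rot: [-1.571, 0.005, 0.189]
ft_force: [0.5, -0.4, -0.7]
opening: 0.248
```

```bash
python3 go.py 545.3,101.8,12,11.1
```

```text
t 7.15 p [547.3 103.1  16. ] rot [-1.571  0.005  0.189] F [ 0.5 -0.4 -0.7] op 0.248 q6 [-0.51  0.65  0.34  1.97 -0.37  0.59  0.26]
(545.3, 101.8, 12.0, 11.1) a [ 0.    -0.005 -0.005] t cm [-0.22  0.4  -0.09] rows>= 0.1
```

>>> {"op": "drive_tool", "data": {
  "plan": [
    {"ax":0,"ay":0,"az":0,"tx":-0.1,"ty":0.3,"tz":0,"gripper":-0.8},
    {"ax":0,"ay":0,"az":0,"tx":-0.1,"ty":0.4,"tz":0,"gripper":-0.8},
    {"ax":0,"ay":0,"az":0,"tx":-0.1,"ty":0.4,"tz":0,"gripper":-0.8}
  ]
}}

```text
clock: 7.4
eef_pos: [546.2, 102.9, 11.9]
tool_rot: [-1.571, 0.005, 0.189]
ft_force: [-0.5, -0.3, -0.0]
opening: 0.247
```

>>> {"op": "drive_tool", "data": {
  "plan": [
    {"ax":0,"ay":0,"az":0,"tx":0,"ty":0.05,"tz":0,"gripper":-0.1},
    {"ax":0,"ay":0,"az":0,"tx":0,"ty":0.05,"tz":0,"gripper":-0.1},
    {"ax":0,"ay":0,"az":0,"tx":0,"ty":0.05,"tz":0,"gripper":-0.1},
    {"ax":0,"ay":0,"az":0,"tx":0,"ty":-1,"tz":0,"gripper":-0.1},
    {"ax":0,"ay":0,"az":0,"tx":0,"ty":-3,"tz":0,"gripper":-0.1},
    {"ax":0,"ay":0,"az":0,"tx":0,"ty":-6,"tz":0,"gripper":-0.1},
    {"ax":0,"ay":0,"az":0,"tx":0,"ty":-9,"tz":0,"gripper":-0.1},
    {"ax":0,"ay":0,"az":0,"tx":0,"ty":-12,"tz":0,"gripper":-0.1}
  ]
}}

```text
clock: 8.07
eef_pos: [546.6, 102.8, 133.9]
tool_rot: [-1.571, 0.005, 0.188]
ft_force: [0.8, -0.2, 0.3]
opening: 0.447
```

```bash
python3 go.py 606,-220,130,11.1 606,-220,58,11.1
```

```text
t 8.07 p [546.6 102.8 133.9] rot [-1.571  0.005  0.188] F [ 0.8 -0.2  0.3] op 0.447 q6 [-0.59  0.46  0.44  1.93 -0.26  0.81  0.18]
(606.0, -220.0, 130.0, 11.1) a [ 0.    -0.006 -0.005] t cm [ -0.2    0.41 -32.82] rows>= 7.9
(606.0, -220.0, 58.0, 11.1) a [ 0.    -0.006 -0.005] t cm [ -0.16   7.61 -32.82] rows>= 8.1
```

>>> {"op": "drive_tool", "data": {
  "plan": [
    {"ax":0,"ay":0,"az":0,"tx":0,"ty":0,"tz":-4.1,"gripper":-1},
    {"ax":0,"ay":0,"az":0,"tx":0,"ty":0,"tz":-8.2,"gripper":-1},
    {"ax":0,"ay":0,"az":0,"tx":0,"ty":0,"tz":-12.3,"gripper":-1},
    {"ax":0,"ay":0,"az":0,"tx":0,"ty":0,"tz":-16.4,"gripper":-1},
    {"ax":0,"ay":0,"az":0,"tx":0,"ty":0,"tz":-20.5,"gripper":-1},
    {"ax":0,"ay":0,"az":0,"tx":0,"ty":0,"tz":-24.6,"gripper":-1},
    {"ax":0,"ay":0,"az":0,"tx":0,"ty":0,"tz":-28.7,"gripper":-1},
    {"ax":0,"ay":0,"az":0,"tx":0,"ty":0,"tz":-32.8,"gripper":-1}
  ]
}}

```text
clock: 8.73
eef_pos: [608.1, -221.4, 135.2]
tool_rot: [-1.571, 0.004, 0.188]
ft_force: [0.8, 1.1, -0.2]
opening: -0.003
```

```bash
python3 go.py 608.4,-221.5,54,11.1; python3 - <<'E'
from meas import *
for n,b in(('scene',(110,290,180,380)),('top',(170,290,170,340))):
    c=cam(n); pickle.dump(c,open(n+'5.pkl','wb')); cv2.imwrite(f'pics/{n}5.png',cv2.resize(c['color'][b[0]:b[1],b[2]:b[3]],None,fx=4 if n=='top' else 3.3,fy=4 if n=='top' else 3.3))
E
```

```text
t 8.73 p [ 608.1 -221.4  135.2] rot [-1.571  0.004  0.188] F [ 0.8  1.1 -0.2] op -0.003 q6 [-0.04  0.6   0.47  1.71 -0.32  0.92  0.75]
(608.4, -221.5, 54.0, 11.1) a [ 0.001 -0.005 -0.004] t cm [ 0.06  8.12 -0.01] rows>= 1.9
```

View pics/top5.png

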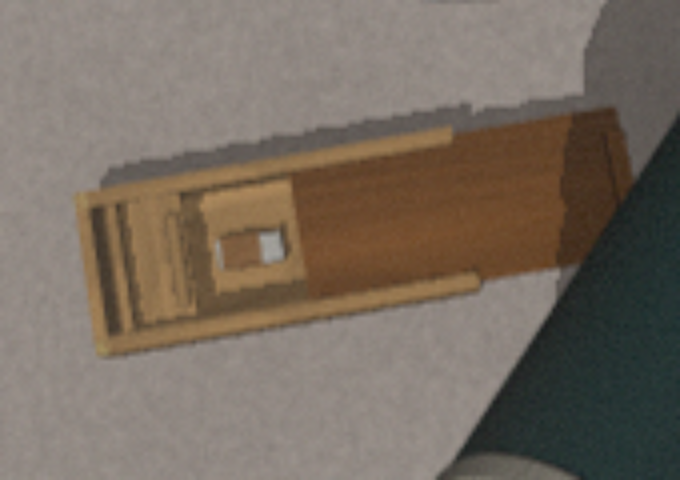

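View pics/scene5.png

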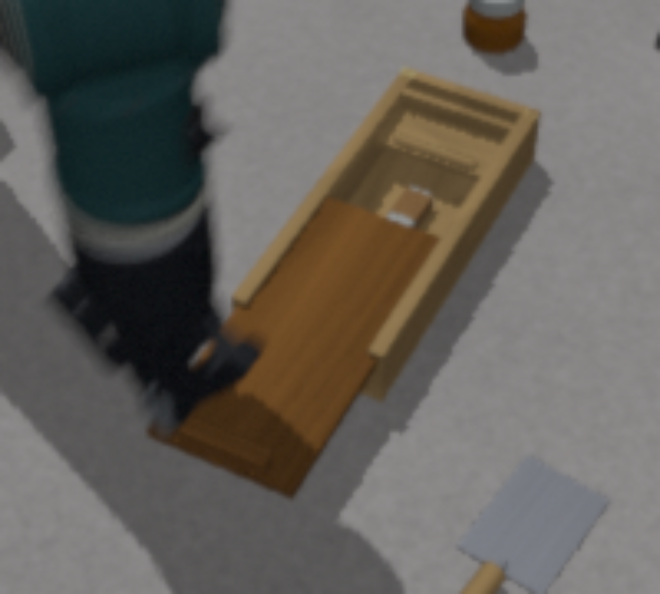

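The eraser lies flat in the open part: top crop (250,248), scene crop (408,205). I'll lower the closed fingers behind the bar.

>>> {"op": "drive_tool", "data": {
  "plan": [
    {"ax":0,"ay":0,"az":0,"tx":0,"ty":2.5,"tz":0,"gripper":-1},
    {"ax":0,"ay":0,"az":0,"tx":0,"ty":5,"tz":0,"gripper":-1},
    {"ax":0,"ay":0,"az":0,"tx":0,"ty":7.5,"tz":0,"gripper":-1},
    {"ax":0,"ay":0,"az":0,"tx":0,"ty":8.4,"tz":0,"gripper":-1},
    {"ax":0,"ay":0,"az":0,"tx":0,"ty":8.4,"tz":0,"gripper":-1},
    {"ax":0,"ay":0,"az":0,"tx":0,"ty":8.4,"tz":0,"gripper":-1}
  ]
}}

```text
clock: 9.33
eef_pos: [607.0, -230.0, 52.5]
tool_rot: [-1.578, 0.004, 0.178]
ft_force: [0.5, 0.2, 0.6]
opening: 0.0
```

```bash
cat > st.py <<'E'
from h import *
import sys
s=manip.read_state();th=np.radians(101.1);d=np.array([np.cos(th),np.sin(th)]);n=np.array([-d[1],d[0]])
o=np.array([550,77.8])+15.5*d; p=np.array(s['eef_pos']); q=p[:2]-o; F=np.array(s['ft_force'])
print('boxx',(q@d).round(1),'boxy',(q@n).round(1),'z',p[2].round(1),'Fpush',(-F[:2]@d).round(1),'Flat',(F[:2]@n).round(1),'Fz',F[2].round(1),'t',s['clock'],'rot',np.round(s['tool_rot'],3))
E
python3 st.py; python3 go.py 608.4,-221.5,52,11.1;python3 - <<'E'
from meas import *
for n,b in(('scene',(190,290,180,320)),):
    c=cam(n); cv2.imwrite(f'pics/{n}6.png',cv2.resize(c['color'][b[0]:b[1],b[2]:b[3]],None,fx=5,fy=5))
E
```

```text
boxx -328.6 boxy 3.3 z 52.5 Fpush -0.1 Flat -0.5 Fz 0.6 t 9.3333 rot [-1.578  0.004  0.178]
t 9.33 p [ 607.  -230.    52.5] rot [-1.578  0.004  0.178] F [0.5 0.2 0.6] op 0.0 q6 [ 0.01  0.71  0.42  1.74 -0.38  0.78  0.79]
(608.4, -221.5, 52.0, 11.1) a [ 0.007 -0.016 -0.004] t cm [0.29 0.04 0.82] rows>= 0.2
```

View pics/scene6.png

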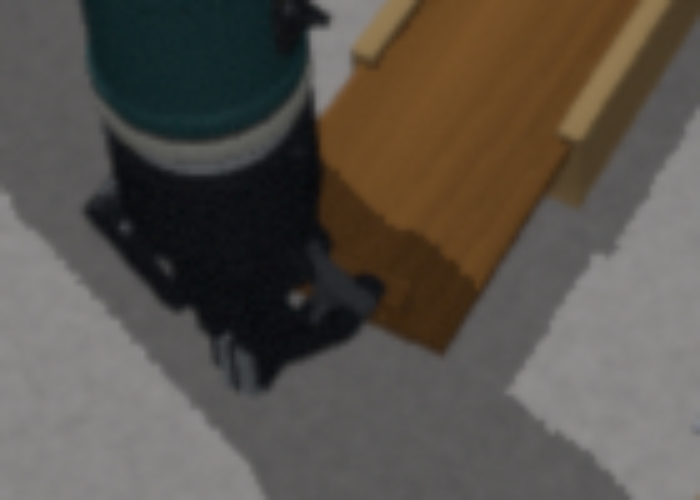

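>>> {"op": "drive_tool", "data": {
  "plan": [
    {"ax":0,"ay":-0.01,"az":0,"tx":0.2,"ty":0,"tz":0.8,"gripper":-1},
    {"ax":0,"ay":-0.01,"az":0,"tx":0.3,"ty":0,"tz":1.6,"gripper":-1},
    {"ax":0,"ay":-0.01,"az":0,"tx":0.3,"ty":0,"tz":2.4,"gripper":-1},
    {"ax":0,"ay":-0.01,"az":0,"tx":0.3,"ty":0,"tz":3,"gripper":-1},
    {"ax":0,"ay":-0.01,"az":0,"tx":0.3,"ty":0,"tz":3,"gripper":-1}
  ]
}}

```text
clock: 9.8
eef_pos: [605.4, -197.4, 53.3]
tool_rot: [-1.578, 0.003, 0.19]
ft_force: [0.0, 0.2, 0.4]
opening: -0.003
```

```bash
python3 st.py; python3 go.py 603.5,-195,52,11.1
```

```text
boxx -296.2 boxy -1.4 z 53.3 Fpush -0.2 Flat -0.1 Fz 0.4 t 9.8 rot [-1.578  0.003  0.19 ]
t 9.8 p [ 605.4 -197.4   53.3] rot [-1.578  0.003  0.19 ] F [0.  0.2 0.4] op -0.003 q6 [-0.04  0.69  0.42  1.77 -0.38  0.76  0.76]
(603.5, -195.0, 52.0, 11.1) a [ 0.007 -0.003 -0.003] t cm [-0.15  0.12  0.28] rows>= 0.1
```

>>> {"op": "drive_tool", "data": {
  "plan": [
    {"ax":0,"ay":0,"az":0,"tx":0,"ty":0.1,"tz":0.4,"gripper":-1},
    {"ax":0,"ay":0,"az":0,"tx":0,"ty":0.1,"tz":0.8,"gripper":-1},
    {"ax":0,"ay":0,"az":0,"tx":0,"ty":0.1,"tz":1.2,"gripper":-1},
    {"ax":0,"ay":0,"az":0,"tx":0,"ty":0.1,"tz":1.6,"gripper":-1},
    {"ax":0,"ay":0,"az":0,"tx":0,"ty":0.1,"tz":2,"gripper":-1}
  ]
}}

```text
clock: 10.22
eef_pos: [601.8, -178.3, 52.3]
tool_rot: [-1.579, 0.002, 0.19]
ft_force: [1.0, -2.2, 2.3]
opening: 0.001
```

```bash
python3 st.py
```

```text
boxx -276.7 boxy -1.5 z 52.3 Fpush 2.3 Flat -0.5 Fz 2.3 t 10.2167 rot [-1.579  0.002  0.19 ]
```

>>> {"op": "drive_tool", "data": {
  "plan": [
    {"ax":0,"ay":0,"az":0,"tx":0,"ty":0,"tz":0.4,"gripper":-1},
    {"ax":0,"ay":0,"az":0,"tx":0,"ty":0,"tz":0.8,"gripper":-1},
    {"ax":0,"ay":0,"az":0,"tx":0,"ty":0,"tz":1.2,"gripper":-1},
    {"ax":0,"ay":0,"az":0,"tx":0,"ty":0,"tz":1.6,"gripper":-1},
    {"ax":0,"ay":0,"az":0,"tx":0,"ty":0,"tz":2,"gripper":-1},
    {"ax":0,"ay":0,"az":0,"tx":0,"ty":0,"tz":2.4,"gripper":-1},
    {"ax":0,"ay":0,"az":0,"tx":0,"ty":0,"tz":2.8,"gripper":-1},
    {"ax":0,"ay":0,"az":0,"tx":0,"ty":0,"tz":3.2,"gripper":-1}
  ]
}}

```text
clock: 10.88
eef_pos: [595.4, -145.9, 51.9]
tool_rot: [-1.578, 0.003, 0.19]
ft_force: [0.4, -1.4, 0.6]
opening: 0.0
```

```bash
python3 st.py;  python3 - <<'E'
from meas import *
for n,b in(('scene',(110,260,200,360)),):
    c=cam(n); cv2.imwrite(f'pics/{n}7.png',cv2.resize(c['color'][b[0]:b[1],b[2]:b[3]],None,fx=4,fy=4))
E
```

```text
boxx -243.7 boxy -1.5 z 51.9 Fpush 1.4 Flat -0.1 Fz 0.6 t 10.8833 rot [-1.578  0.003  0.19 ]
```

View pics/scene7.png

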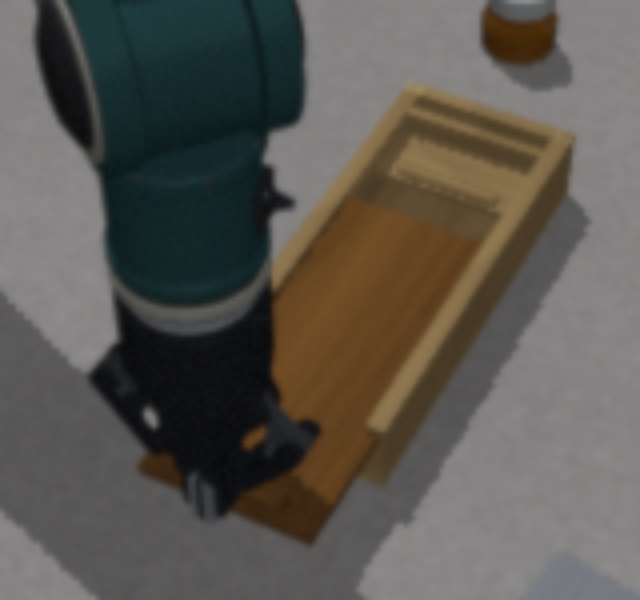

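The lid is sliding straight at 1 to 2 N, now covering the eraser. I'll continue.

>>> {"op": "drive_tool", "data": {
  "plan": [
    {"ax":0,"ay":0,"az":0,"tx":0,"ty":0,"tz":0.4,"gripper":-1},
    {"ax":0,"ay":0,"az":0,"tx":0,"ty":0,"tz":0.8,"gripper":-1},
    {"ax":0,"ay":0,"az":0,"tx":0,"ty":0,"tz":1.2,"gripper":-1},
    {"ax":0,"ay":0,"az":0,"tx":0,"ty":0,"tz":1.6,"gripper":-1},
    {"ax":0,"ay":0,"az":0,"tx":0,"ty":0,"tz":2,"gripper":-1},
    {"ax":0,"ay":0,"az":0,"tx":0,"ty":0,"tz":2.4,"gripper":-1},
    {"ax":0,"ay":0,"az":0,"tx":0,"ty":0,"tz":2.7,"gripper":-1},
    {"ax":0,"ay":0,"az":0,"tx":0,"ty":0,"tz":3,"gripper":-1}
  ]
}}

```text
clock: 11.6
eef_pos: [589.3, -114.4, 51.3]
tool_rot: [-1.576, 0.004, 0.191]
ft_force: [0.4, -0.8, -0.2]
opening: -0.002
```

```bash
python3 st.py
```

```text
boxx -211.6 boxy -1.5 z 51.3 Fpush 0.9 Flat -0.3 Fz -0.2 t 11.6 rot [-1.576  0.004  0.191]
```

>>> {"op": "drive_tool", "data": {
  "plan": [
    {"ax":0,"ay":0,"az":0,"tx":0,"ty":0,"tz":0.2,"gripper":-1},
    {"ax":0,"ay":0,"az":0,"tx":0,"ty":0,"tz":0.4,"gripper":-1},
    {"ax":0,"ay":0,"az":0,"tx":0,"ty":0,"tz":0.6,"gripper":-1},
    {"ax":0,"ay":0,"az":0,"tx":0,"ty":0,"tz":0.8,"gripper":-1}
  ]
}}

```text
clock: 11.93
eef_pos: [587.7, -106.5, 51.3]
tool_rot: [-1.576, 0.003, 0.191]
ft_force: [0.4, -1.1, 0.1]
opening: -0.0
```

>>> {"op": "drive_tool", "data": {
  "plan": [
    {"ax":0,"ay":0,"az":0,"tx":0,"ty":0,"tz":0.2,"gripper":-1},
    {"ax":0,"ay":0,"az":0,"tx":0,"ty":0,"tz":0.4,"gripper":-1},
    {"ax":0,"ay":0,"az":0,"tx":0,"ty":0,"tz":0.6,"gripper":-1}
  ]
}}

```text
clock: 12.18
eef_pos: [586.6, -100.5, 51.3]
tool_rot: [-1.576, 0.003, 0.191]
ft_force: [-0.1, -1.4, -0.3]
opening: -0.0
```

>>> {"op": "drive_tool", "data": {
  "plan": [
    {"ax":0,"ay":0,"az":0,"tx":0,"ty":0,"tz":0.2,"gripper":-1},
    {"ax":0,"ay":0,"az":0,"tx":0,"ty":0,"tz":0.4,"gripper":-1}
  ]
}}

```text
clock: 12.35
eef_pos: [585.8, -96.4, 51.3]
tool_rot: [-1.576, 0.003, 0.191]
ft_force: [0.2, 0.3, -0.6]
opening: -0.004
```

```bash
python3 st.py
```

```text
boxx -193.4 boxy -1.6 z 51.3 Fpush -0.2 Flat -0.3 Fz -0.6 t 12.35 rot [-1.576  0.003  0.191]
```

>>> {"op": "drive_tool", "data": {
  "plan": [
    {"ax":0,"ay":0,"az":0,"tx":0,"ty":0,"tz":0.2,"gripper":-1},
    {"ax":0,"ay":0,"az":0,"tx":0,"ty":0,"tz":0.4,"gripper":-1}
  ]
}}

```text
clock: 12.52
eef_pos: [585.0, -92.3, 51.2]
tool_rot: [-1.576, 0.003, 0.191]
ft_force: [0.2, -1.0, 0.1]
opening: 0.0
```

>>> {"op": "drive_tool", "data": {
  "plan": [
    {"ax":0,"ay":0,"az":0,"tx":0,"ty":0,"tz":0.2,"gripper":-1},
    {"ax":0,"ay":0,"az":0,"tx":0,"ty":0,"tz":0.4,"gripper":-1}
  ]
}}

```text
clock: 12.68
eef_pos: [584.5, -89.1, 51.4]
tool_rot: [-1.578, 0.003, 0.191]
ft_force: [0.8, -4.7, -0.6]
opening: 0.001
```

```bash
python3 st.py;  python3 - <<'E'
from meas import *
for n,b in(('scene',(110,260,200,360)),):
    c=cam(n); cv2.imwrite(f'pics/{n}8.png',cv2.resize(c['color'][b[0]:b[1],b[2]:b[3]],None,fx=4,fy=4))
E
```

```text
boxx -185.9 boxy -1.7 z 51.4 Fpush 4.8 Flat 0.1 Fz -0.6 t 12.6833 rot [-1.578  0.003  0.191]
```

View pics/scene8.png

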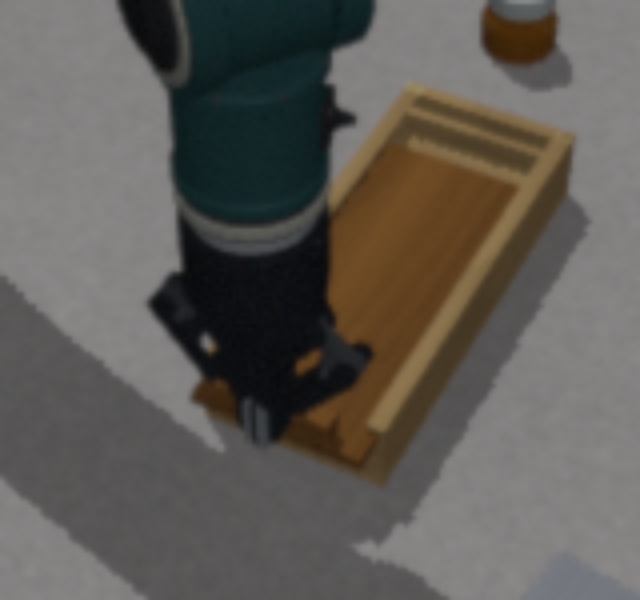

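Ridge contact is felt at box x ≈ -187 (4.8 N), so home should be near -152 and the click near -159. I'll continue in small steps.

>>> {"op": "drive_tool", "data": {
  "plan": [
    {"ax":0,"ay":0,"az":0,"tx":0,"ty":0,"tz":0.2,"gripper":-1},
    {"ax":0,"ay":0,"az":0,"tx":0,"ty":0,"tz":0.3,"gripper":-1}
  ]
}}

```text
clock: 12.9
eef_pos: [584.1, -86.8, 51.6]
tool_rot: [-1.579, 0.002, 0.19]
ft_force: [0.3, -3.7, -0.4]
opening: 0.004
```

>>> {"op": "drive_tool", "data": {
  "plan": [
    {"ax":0,"ay":0,"az":0,"tx":0,"ty":0,"tz":0.2,"gripper":-1},
    {"ax":0,"ay":0,"az":0,"tx":0,"ty":0,"tz":0.3,"gripper":-1}
  ]
}}

```text
clock: 13.07
eef_pos: [583.5, -84.0, 51.6]
tool_rot: [-1.579, 0.002, 0.19]
ft_force: [0.8, -3.7, 0.8]
opening: 0.002
```

>>> {"op": "drive_tool", "data": {
  "plan": [
    {"ax":0,"ay":0,"az":0,"tx":0,"ty":0,"tz":0.2,"gripper":-1},
    {"ax":0,"ay":0,"az":0,"tx":0,"ty":0,"tz":0.4,"gripper":-1}
  ]
}}

```text
clock: 13.23
eef_pos: [582.7, -80.0, 51.6]
tool_rot: [-1.579, 0.002, 0.19]
ft_force: [0.9, -4.0, -0.2]
opening: -0.004
```

>>> {"op": "drive_tool", "data": {
  "plan": [
    {"ax":0,"ay":0,"az":0,"tx":0,"ty":0,"tz":0.2,"gripper":-1},
    {"ax":0,"ay":0,"az":0,"tx":0,"ty":0,"tz":0.4,"gripper":-1}
  ]
}}

```text
clock: 13.4
eef_pos: [581.9, -75.7, 51.5]
tool_rot: [-1.579, 0.002, 0.19]
ft_force: [1.1, -3.5, -0.7]
opening: 0.0
```

>>> {"op": "drive_tool", "data": {
  "plan": [
    {"ax":0,"ay":0,"az":0,"tx":0,"ty":0,"tz":0.2,"gripper":-1},
    {"ax":0,"ay":0,"az":0,"tx":0,"ty":0,"tz":0.4,"gripper":-1}
  ]
}}

```text
clock: 13.57
eef_pos: [581.1, -71.4, 51.5]
tool_rot: [-1.579, 0.002, 0.19]
ft_force: [0.2, -3.8, 0.1]
opening: -0.002
```

```bash
python3 st.py
```

```text
boxx -167.9 boxy -1.8 z 51.5 Fpush 3.7 Flat 0.6 Fz 0.1 t 13.5667 rot [-1.579  0.002  0.19 ]
```

>>> {"op": "drive_tool", "data": {
  "plan": [
    {"ax":0,"ay":0,"az":0,"tx":0,"ty":0,"tz":0.2,"gripper":-1},
    {"ax":0,"ay":0,"az":0,"tx":0,"ty":0,"tz":0.4,"gripper":-1}
  ]
}}

```text
clock: 13.73
eef_pos: [580.2, -67.0, 51.5]
tool_rot: [-1.579, 0.002, 0.19]
ft_force: [0.1, -1.4, -0.5]
opening: -0.001
```

>>> {"op": "drive_tool", "data": {
  "plan": [
    {"ax":0,"ay":0,"az":0,"tx":0,"ty":0,"tz":0.15,"gripper":-1},
    {"ax":0,"ay":0,"az":0,"tx":0,"ty":0,"tz":0.25,"gripper":-1}
  ]
}}

```text
clock: 13.9
eef_pos: [579.4, -62.9, 51.2]
tool_rot: [-1.577, 0.003, 0.191]
ft_force: [0.3, -0.3, -1.0]
opening: 0.001
```

>>> {"op": "drive_tool", "data": {
  "plan": [
    {"ax":0,"ay":0,"az":0,"tx":0,"ty":0,"tz":0.1,"gripper":-1},
    {"ax":0,"ay":0,"az":0,"tx":0,"ty":0,"tz":0.2,"gripper":-1}
  ]
}}

```text
clock: 14.07
eef_pos: [579.5, -61.5, 51.4]
tool_rot: [-1.578, 0.002, 0.191]
ft_force: [1.9, -5.2, -0.0]
opening: 0.002
```

```bash
python3 st.py
```

```text
boxx -157.9 boxy -2.2 z 51.4 Fpush 5.5 Flat -0.8 Fz -0.0 t 14.0667 rot [-1.578  0.002  0.191]
```

The push dropped at about -163 (the click), then rose to 5.5 N at -158. I'll press gently to confirm the stop.

>>> {"op": "drive_tool", "data": {
  "plan": [
    {"ax":0,"ay":0,"az":0,"tx":0,"ty":0,"tz":0.1,"gripper":-1},
    {"ax":0,"ay":0,"az":0,"tx":0,"ty":0,"tz":0.1,"gripper":-1}
  ]
}}

```text
clock: 14.23
eef_pos: [579.7, -61.5, 51.6]
tool_rot: [-1.58, 0.001, 0.191]
ft_force: [1.8, -4.8, -0.9]
opening: 0.001
```

```bash
python3 st.py
```

```text
boxx -157.9 boxy -2.3 z 51.6 Fpush 5.1 Flat -0.8 Fz -0.9 t 14.2333 rot [-1.58e+00  1.00e-03  1.91e-01]
```

>>> {"op": "drive_tool", "data": {
  "plan": [
    {"ax":0,"ay":0,"az":0,"tx":0,"ty":0,"tz":0.1,"gripper":-1},
    {"ax":0,"ay":0,"az":0,"tx":0,"ty":0,"tz":0.2,"gripper":-1},
    {"ax":0,"ay":0,"az":0,"tx":0,"ty":0,"tz":0.2,"gripper":-1}
  ]
}}

```text
clock: 14.48
eef_pos: [579.8, -61.5, 51.8]
tool_rot: [-1.582, 0.0, 0.189]
ft_force: [1.1, -7.9, -0.3]
opening: 0.003
```

```bash
python3 st.py
```

```text
boxx -157.9 boxy -2.4 z 51.8 Fpush 7.9 Flat 0.4 Fz -0.3 t 14.4833 rot [-1.582  0.     0.189]
```

>>> {"op": "drive_tool", "data": {
  "plan": [
    {"ax":0,"ay":0,"az":0,"tx":0,"ty":0,"tz":0.2,"gripper":-1},
    {"ax":0,"ay":0,"az":0,"tx":0,"ty":0,"tz":0.25,"gripper":-1},
    {"ax":0,"ay":0,"az":0,"tx":0,"ty":0,"tz":0.25,"gripper":-1}
  ]
}}

```text
clock: 14.73
eef_pos: [579.7, -61.4, 52.1]
tool_rot: [-1.585, -0.001, 0.188]
ft_force: [0.8, -7.4, 0.4]
opening: -0.001
```

```bash
python3 st.py
```

```text
boxx -157.8 boxy -2.4 z 52.1 Fpush 7.4 Flat 0.6 Fz 0.4 t 14.7333 rot [-1.585e+00 -1.000e-03  1.880e-01]
```

It is solid at about 8 N with no motion. I'll back off and inspect.

>>> {"op": "drive_tool", "data": {
  "plan": [
    {"ax":0,"ay":0,"az":0,"tx":0,"ty":0,"tz":-1,"gripper":-1},
    {"ax":0,"ay":0,"az":0,"tx":0,"ty":0,"tz":-3,"gripper":-1},
    {"ax":0,"ay":0,"az":0,"tx":0,"ty":-3,"tz":-6,"gripper":-1},
    {"ax":0,"ay":0,"az":0,"tx":0,"ty":-6,"tz":-9,"gripper":-1},
    {"ax":0,"ay":0,"az":0,"tx":0,"ty":-8,"tz":-12,"gripper":-1},
    {"ax":0,"ay":0,"az":0,"tx":0,"ty":-10,"tz":-16,"gripper":-1},
    {"ax":0,"ay":0,"az":0,"tx":0,"ty":-11,"tz":-20,"gripper":-1},
    {"ax":0,"ay":0,"az":0,"tx":0,"ty":-12,"tz":-23,"gripper":-1}
  ]
}}

```text
clock: 15.4
eef_pos: [622.4, -287.7, 176.9]
tool_rot: [-1.585, -0.002, 0.187]
ft_force: [0.1, -0.3, 0.6]
opening: 0.004
```

```bash
python3 - <<'E'
from meas import *
th=np.radians(101.1);d=np.array([np.cos(th),np.sin(th)]);n=np.array([-d[1],d[0]])
for nm,b in(('scene',(110,240,220,360)),('top',(180,270,180,310))):
    c=cam(nm); cv2.imwrite(f'pics/{nm}9f.png',c['color']); cv2.imwrite(f'pics/{nm}9.png',cv2.resize(c['color'][b[0]:b[1],b[2]:b[3]],None,fx=4.5,fy=4.5))
    P=cloud(c);X,Y,Z=P[...,0],P[...,1],P[...,2]
    for lbl,z,m in(('box',51.5,(X>470)&(X<640)&(Y>-90)&(Y<240)&(Z>48.5)&(Z<57)),('bar',64,(X>540)&(X<620)&(Y>-90)&(Y<0)&(Z>59)&(Z<70))):
        r=plane_rect(c,m,z); print(nm,lbl,[np.round(k,1) for k in r[:3]])
        if lbl=='box': o=r[0]+15.5*d
        else: print('bar boxx',((r[0]-o)@d).round(1),'nose at',((r[0]-o)@d+238).round(1))
E
python3 st.py
```

```text
scene box [array([549.1,  76.9]), array([120.9, 283.1]), np.float32(-78.8)]
scene bar [array([575.5, -48. ]), array([69.7, 16.7]), np.float32(11.4)]
bar boxx -143.2 nose at 94.8
top box [array([548.9,  79.5]), array([120.3, 280.8]), np.float32(-79.0)]
top bar [array([574.7, -44.5]), array([68.9, 13.8]), np.float32(10.9)]
bar boxx -142.1 nose at 95.9
boxx -393.5 boxy 1.0 z 178.0 Fpush 0.8 Flat -0.8 Fz -0.9 t 15.5 rot [-1.59  -0.003  0.18 ]
```

View pics/scene9.png

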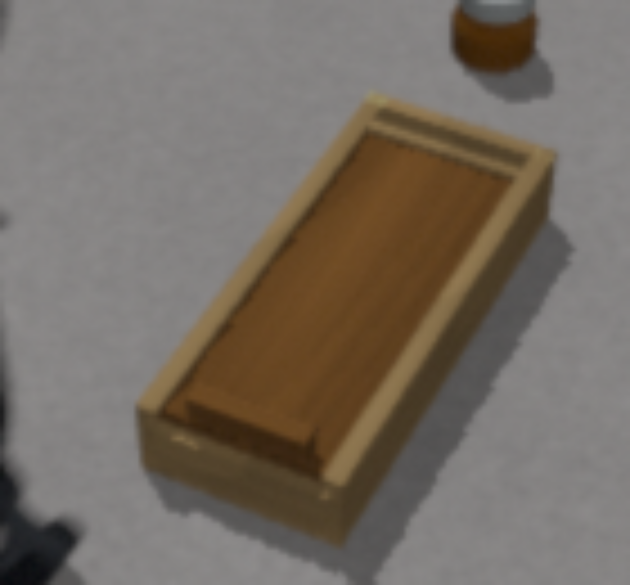

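View pics/top9.png

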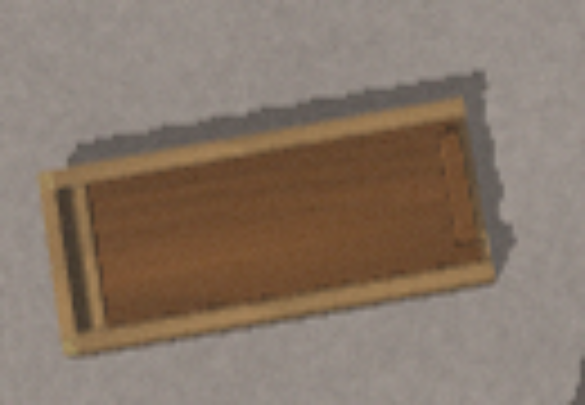

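View pics/top9f.png

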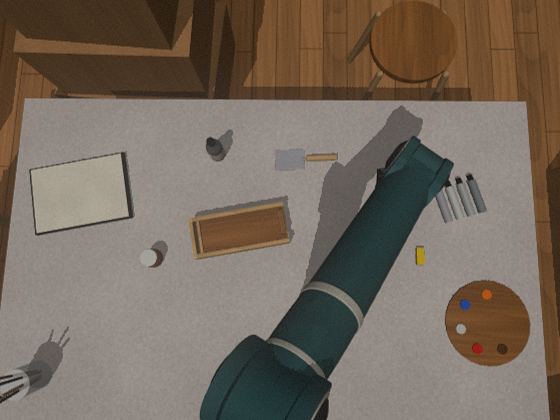

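The lid's nose meets the stop with no gap (top crop, x≈95), nose at box x ≈ 95-96 in both views. Jar (151,257), bottle (214,147) and scraper (305,158) are unchanged. I'll let the arm settle and hand in.

>>> {"op": "drive_tool", "data": {
  "plan": [
    {"ax":0,"ay":0,"az":0,"tx":0,"ty":-1,"tz":0,"gripper":-1},
    {"ax":0,"ay":0,"az":0,"tx":0,"ty":-1,"tz":0,"gripper":-1},
    {"ax":0,"ay":0,"az":0,"tx":0,"ty":-1,"tz":0,"gripper":-1}
  ]
}}

```text
clock: 15.75
eef_pos: [622.1, -291.8, 188.4]
tool_rot: [-1.589, -0.004, 0.181]
ft_force: [0.7, 0.3, -1.3]
opening: -0.001
```

```bash
python3 -c "
from bench import manip
print(manip.sign_off())"
```

```text
the job is handed in; nothing more can be done
None
```

The eraser is in the box and the lid is fully home. I handed the job in at about 15.8 s, with the arm clear of everything.

- **Eraser:** I picked the white block with the card sleeve, not the yellow look-alikes, and laid it flat in the open part. The images showed it lying there before the lid covered it.
- **Lid:** I pushed it from behind the bar.
  - It slid at about 1–2 N, met the ridge at about 5 N and rode it at about 4 N.
  - The push then dropped below 1 N (the click) and rose against a solid stop. The highest force I read was about 8 N, with no further movement.
- **Last checks:** Both cameras put the nose at box x ≈ 95–96 mm, where I had estimated the stop's face, with no visible gap. In the top view the jar, bottle and scraper are where they started.
- **Disagreements:**
  - The felt ridge contact suggested home about 5 mm further on than where the lid stopped. The click position, the rigid stop and the images all agree with where it stopped.
  - The two cameras differed by about 2–4 mm, so I averaged them.
- **Not checked:** I did not read the ridge's position directly. The click is inferred from the force.

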